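# Sort the returned keys and locks at the key-cutting counter

## Task

Before any sorting, take the yellow tape measure out of the white bin and put it in the shallow grey tool tray. Then sort all the loose keys, mailbox locks and padlocks lying on the rubber matting into the three white bins, each in the bin whose fixed sample is of its kind. Leave everything else on the counter, including the bowl of keys, where it is.

Things in the scene. Friction and masses are not known exactly. Their poses are not given: they have to be found in the camera images.
- key1: A loose, chunky metal key lying flat: squarish head 26 (x) x 24 (y) x 10 mm thick (z), and a blade 8 mm wide, 4 mm thick that runs along its +x to 51 mm from the origin. About 30 g. Origin: centre of the head, 5 mm above what it lies on. May be absent.
- key2: A loose, chunky metal key lying flat: squarish head 26 (x) x 24 (y) x 10 mm thick (z), and a blade 8 mm wide, 4 mm thick that runs along its +x to 51 mm from the origin. About 30 g. Origin: centre of the head, 5 mm above what it lies on. May be absent.
- key3: A loose, chunky metal key lying flat: squarish head 26 (x) x 24 (y) x 10 mm thick (z), and a blade 8 mm wide, 4 mm thick that runs along its +x to 51 mm from the origin. About 30 g. Origin: centre of the head, 5 mm above what it lies on. May be absent.
- lock1: Loose pewter mailbox lock, 32 mm tall, 60 g, standing on its square face plate (30 x 30 x 5 mm); above it a round barrel 21 mm across; on top a flat cam bar 10 mm wide along its x, out to 19 mm on the +x side, so grip the barrel across its y axis. Origin: on the axis, half way up (16 mm above what it stands on); z points from face plate to cam. May be absent.
- lock2: Loose pewter mailbox lock, 32 mm tall, 60 g, standing on its square face plate (30 x 30 x 5 mm); above it a round barrel 21 mm across; on top a flat cam bar 10 mm wide along its x, out to 19 mm on the +x side, so grip the barrel across its y axis. Origin: on the axis, half way up (16 mm above what it stands on); z points from face plate to cam. May be absent.
- padlock1: A loose steel padlock lying flat: body 36 (x) x 40 (y) x 18 mm thick (z), and a 33 mm wide U-shaped shackle of 7 mm bar that reaches along its +x to 43 mm from the origin. About 120 g. Origin: centre of the body, 9 mm above what it lies on. May be absent.
- padlock2: A loose steel padlock lying flat: body 36 (x) x 40 (y) x 18 mm thick (z), and a 33 mm wide U-shaped shackle of 7 mm bar that reaches along its +x to 43 mm from the origin. About 120 g. Origin: centre of the body, 9 mm above what it lies on. May be absent.
- tape: Yellow tape measure, 68 (x) x 34 (y) x 62 mm tall (z), about 250 g, standing upright on its floor inside the keys bin at the start. Origin: its centre, 31 mm above what it stands on.
- bin_keys_in (a point): White open bin for keys, fixed, 112 x 112 mm, 50 mm high, walls and floor 4 mm (inside 104 x 104). On its far side (+x of the bin) is a solid black block 56 mm deep, as high as the rim, with a sample key fixed on top (up to 32 mm above the rim). This point: centre of the inner floor, 4 mm above the counter; axes along the walls. The bins change places between starts.
- bin_locks_in (a point): White open bin for mailbox locks, fixed, 112 x 112 mm, 50 mm high, walls and floor 4 mm (inside 104 x 104). On its far side (+x of the bin) is a solid black block 56 mm deep, as high as the rim, with a sample mailbox lock fixed on top (up to 32 mm above the rim). This point: centre of the inner floor, 4 mm above the counter; axes along the walls. The bins change places between starts.
- bin_padlocks_in (a point): White open bin for padlocks, fixed, 112 x 112 mm, 50 mm high, walls and floor 4 mm (inside 104 x 104). On its far side (+x of the bin) is a solid black block 56 mm deep, as high as the rim, with a sample padlock fixed on top (up to 32 mm above the rim). This point: centre of the inner floor, 4 mm above the counter; axes along the walls. The bins change places between starts.
- tray_in (a point): Shallow grey tool tray, fixed to the counter at the left or right, 130 x 130 mm outside, rim 16 mm high, walls 5 mm. This point: centre of its inner floor, about 5 mm above the counter; axes along its walls.
- oil: Bystander: small clear oil bottle with a pointed nozzle, 36 mm across, 65 mm tall, stands among the parts. Origin: centre of its underside.
- wax: Bystander: round dark closed tin, 50 mm across, 34 mm tall, stands among the parts. Origin: centre of its underside.
- cash_tin: Bystander: navy steel cash tin, 150 x 105 mm, 72 mm tall with its flat handle, on the other side from the tray. Origin: centre of its underside.
- bowl: Bystander: blue plastic bowl with some old keys, which stay in it; 120 mm across, 50 mm tall, far right corner. Origin: centre of its underside.
- driver: Bystander: screwdriver 160 mm long, lying at the far left. Origin: under the middle of it.
There are look-alikes about, which are no part of the job. What is shaped like the padlock1 but green or red is not meant.

How it is judged:
By the outcome, as a careful person would: the job done as asked, in the order asked, and still so for the second after the job is handed in, with the robot touching nothing.
Of key1, key2, key3, lock1, lock2, padlock1, padlock2 only 5 to 7 are there at a start; the rules pass over those that are not, and their reading is None.
At some moment in a run one of key1, key2, key3, lock1, lock2, padlock1, padlock2 may be knocked a few centimetres aside while the robot is not near it.
Once in a run the grip may slacken for a moment while it holds something.
It also fails if it takes over 210 s, if anything falls off the work surface, if the arm or the gripper's body presses on something with over 40 N, if the wrist force passes 120 N, or if a joint passes its speed limit or range.

## Robot

A 6-joint arm with a two-finger parallel gripper is mounted at the origin on the work surface. World frame = base frame: x ahead of the robot, y to its left, z up, the work surface at z = 0. Lengths are in m, angles in rad, forces in N, time in s.
With the tool pointing down it reaches from about 0.425 to 0.925 m from the base axis. Payload 12.5 kg.
Tool frame: the origin (TCP) lies at the very end of the fingers, on their centre line; the grasp point (between the pads) lies 19 mm behind it; z points along the fingers, y is the line along which they close (so a half turn about z gives the same grasp; the last joint's range is limited). The gripper opens to 85 mm and grips with 20 to 120 N. Pads are 22 mm wide; open, the fingers measure 114 mm over their backs; the gripper's body (76 mm by 85 mm) begins 54 mm behind the grasp point. The pads swing forward as they close: fully open they stand 13 mm farther back than shut.
Start: joints at [-1.217, 0.491, 1.559, -0, 1.092, -0.106], TCP at [0.277, -0.56, 0.231] pointing down, gripper open.
Joint ranges: [-3.1, 3.1], [-0.84, 2.19], [0.05, 2.79], [-1.13, 4.28], [0.06, 2.93], [-2.69, 2.69]. Speed limits (rad/s): [2.22, 2.22, 2.79, 3.14, 3.14, 3.14].

## Interface

Orientations are given as a unit quaternion [x, y, z, w].
In Python, from bench import env gives the robot as it stands.
- The arm moves only by the tool play_rows, never from a script. Its argument "moves" is a list of rows, each a list of 7 numbers: the shift along the tool's x, y, z as a fraction of full scale, then the turn, a rotation vector about the tool's x, y, z as a fraction of full scale, then the opening, from 0 (shut) to 1 (fully open). In form: [[tx, ty, tz, rx, ry, rz, fingers], ...]. A call has 1 to 10 rows; each row shifts and turns the commanded pose from where the row before left it, along the tool's axes as they then stand; what a row does not reach is not made up. Full scale, the value 1, is 50 mm for a shift and 0.15 rad for a turn. A row lasts 1/8 s, in which the tool goes at most 62.5 mm and 10.7 degrees, less where a joint would pass 70% of its speed; a pose out of reach is approached as far as the arm can. A call with a number of a shift or a turn outside -1 to 1 is refused whole. A call with a gripper value outside its range is refused whole. The fingers move at their own pace and stop on an object; "force" is the grip in N (left out, the last holds). Time passes only in rows, so rows that do not move let the fingers close. It gives the time, the measured TCP pose, the force, the opening and the grip force at its end, in the units of the state.
- env.sense(): the state, without advancing time (a new reading comes with each control period).
- env.read_camera(name): name is "side" or "top"; returns a dict with "frame" (420x560x3 uint8, red, green, blue), "depth" (420x560 float32, m along the optical axis (not along the pixel's ray), 0 where there is no reading), "intrinsics" (3x3 intrinsics, pixels), "distortion" ([k1, k2, p1, p2, k3] as OpenCV has them; the pictures are not rectified), "view" (4x4, takes a point from world to camera coordinates). Camera axes: x right, y up, looking along -z (the intrinsics and any distortion apply to the point x, -y, -z); pixel columns grow to the right and rows downward; lengths in m; the calibration is good to about 2 mm. A picture is of the moment at which its call begins.
- env.hand_in(): hands the job in; it is judged then, once.
The state is a dict: "clock": time; "joint_pos": joint angles; "dq": joint speeds; "joint_torque": joint torques, N m; "tcp_pos": TCP position; "tool_rot": TCP orientation; "ft_force": force on the tool from outside, world axes, zero at the start; "moment": the same for the moment, N m; "finger_gap": opening from 0.0 (shut) to 1.0 (fully open); "gripper_force": force on a finger pad.
Only numpy, scipy, OpenCV 4.12 (cv2) and the standard library are available. Lean on these libraries where they do the work, as an engineer would, in place of code of your own. Each camera call takes 0.05 s, during which the arm holds its last target. There are 200 camera calls.

## Working session

There is one attempt and no reset: what is moved stays moved. The work goes in short steps, Python scripts to look and compute and a tool call to move; the robot and the scene stay as the last step left them, time stands still between calls to the robot, and variables do not carry over. Pictures are saved under pics/ and viewed, at most 14 in all, crops included, and the job is handed in when it is done.

Besides the shell and the picture viewer there is one more tool, called after "Call:" by a JSON object that holds its "method" and its "body". play_rows: Moves the arm, as the interface text tells. Shift numbers are shares of 50 mm and turn numbers shares of 0.15 rad, none past 1 either way. Its arguments: {"type":"object","properties":{"moves":{"type":"array","items":{"type":"array","items":{"type":"number"}}},"force":{"type":"number"}},"required":["moves"]}

```bash
mkdir -p pics; ls
cat > h.py <<'E'
import numpy as np, cv2
from bench import env
def shot(n,save=None):
    c=env.read_camera(n)
    if save: cv2.imwrite(f'pics/{save}.png',c['frame'][:,:,::-1])
    return c
def ray(c,uv):
    p=cv2.undistortPoints(np.array(uv,float).reshape(-1,1,2),np.array(c['intrinsics'],float),np.array(c['distortion'],float)).reshape(-1,2)
    V=np.array(c['view']); d=np.c_[p[:,0],-p[:,1],-np.ones(len(p))]
    return -V[:3,:3].T@V[:3,3], d@V[:3,:3]
def plane(c,uv,z):
    o,d=ray(c,uv); return o+d*((z-o[2])/d[:,2])[:,None]
def cloud(c):
    h,w=c['depth'].shape; u,v=np.meshgrid(np.arange(w),np.arange(h))
    o,d=ray(c,np.stack([u,v],-1).reshape(-1,2)); P=o+d*c['depth'].reshape(-1,1)
    P[c['depth'].ravel()==0]=np.nan
    return P.reshape(h,w,3)
E
python3 - <<'E'
from h import *
s=env.sense(); print({k:np.round(v,3) for k,v in s.items()})
for n in('top','side'):
    c=shot(n,n+'0'); V=np.array(c['view']); print(n,c['intrinsics'],c['distortion'],(-V[:3,:3].T@V[:3,3]).round(3)); print(V.round(3))
    np.savez(n+'0.npz',**c)
E
```

```text
pics
{'clock': np.float64(0.0), 'joint_pos': array([-1.217,  0.492,  1.559,  0.   ,  1.092, -0.106]), 'dq': array([ 0.001,  0.   , -0.   , -0.001, -0.001,  0.   ]), 'joint_torque': array([-1.0000e-03, -6.1844e+01, -2.6159e+01, -0.0000e+00,  4.0000e-03,
       -0.0000e+00]), 'tcp_pos': array([ 0.277, -0.56 ,  0.231]), 'tool_rot': array([ 0.974,  0.228, -0.   , -0.001]), 'ft_force': array([-0.311, -0.273,  0.024]), 'moment': array([-0.042, -0.013, -0.016]), 'gripper_force': np.float64(0.0), 'finger_gap': np.float64(0.998)}
top [[485.51534138   0.         282.23630162]
 [  0.         485.51534138 210.37935067]
 [  0.           0.           1.        ]] [-0.14658191  0.          0.          0.          0.        ] [ 0.235 -0.003  1.3  ]
[[ 0.022 -1.    -0.006 -0.   ]
 [ 0.983  0.021  0.184 -0.471]
 [-0.184 -0.01   0.983 -1.235]
 [ 0.     0.     0.     1.   ]]
side [[546.40483353   0.         273.28787857]
 [  0.         546.40483353 204.9707129 ]
 [  0.           0.           1.        ]] [-0.01474693  0.          0.          0.          0.        ] [0.246 1.048 0.875]
[[-0.979 -0.201 -0.019  0.468]
 [ 0.103 -0.58   0.808 -0.125]
 [-0.173  0.789  0.589 -1.3  ]
 [ 0.     0.     0.     1.   ]]
```

View pics/top0.png

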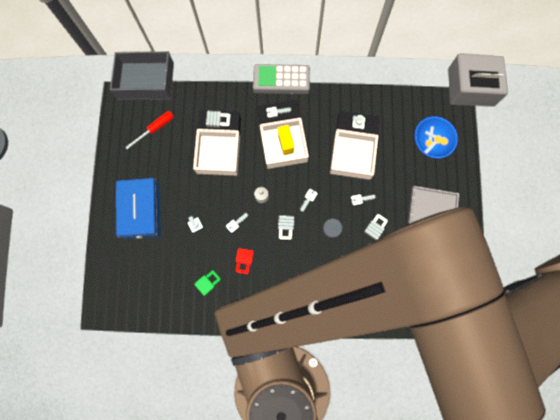

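View pics/side0.png

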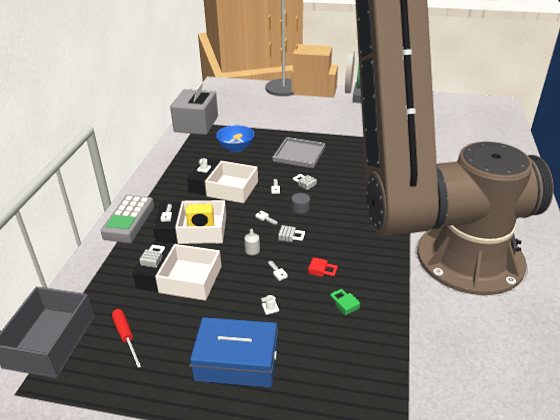

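Top view: the bins are padlocks (217,152), keys holding the tape (284,143) and locks (355,155), with the tray at (433,205), partly hidden by the arm.

Candidates, by top-view pixel:
- **Keys:** (237,222), (309,200) and (363,199). Not the fixed sample (278,112), the bowl keys (436,137) or the screwdriver.
- **Lock:** (195,224). Not the sample (359,122), the oil bottle (261,194) or the wax tin (333,228).
- **Padlocks:** (286,227) and (377,226). Not the red (244,261), the green (207,283) or the sample (217,119).
- **Tape:** (286,139).

Next I'll check these in one close crop.

```bash
cat > an.py <<'E'
from h import *
def blobs(c,zs=0.0,verbose=True):
    """pixels standing above the mat; connected blobs with pose from cloud"""
    P=cloud(c); f=c['frame'].astype(int); z=P[...,2]
    ok=(P[...,0]>.38)&(P[...,0]<.75)&(abs(P[...,1])<.32)
    m=(ok&(f.min(2)>95)&(f.max(2)-f.min(2)<60)).astype(np.uint8)
    n,l,st,ce=cv2.connectedComponentsWithStats(m,connectivity=8)
    out=[]
    for i in range(1,n):
        if 25<st[i,4]<900:
            q=P[l==i]; q=q[~np.isnan(q[:,2])]
            r=cv2.minAreaRect(q[:,:2].astype(np.float32)*1000)
            out.append((ce[i],q,r))
            if verbose: print(ce[i].round(0),st[i,4],'med',np.median(q,0).round(4),'z95',np.percentile(q[:,2],95).round(4),'rect',np.round(r[0],1),np.round(r[1],1),round(r[2],1))
    return out
E
python3 - <<'E'
from an import *
for n in('top','side'):
    c=dict(np.load(n+'0.npz')); print(n); P=cloud(c); blobs(c)
    if n=='top':
        for r in((250,150),(215,320)): print('mat z',P[r])
        f=c['frame'][170:300,170:420]; a=cv2.resize(f,None,fx=3.2,fy=3.2,interpolation=3)[:, :800]
        cv2.imwrite('pics/crop.png',a[:,:,::-1])
E
```

```text
top
[276. 112.] 136 med [0.7424 0.0379 0.0573] z95 0.0627 rect [742.6  26.5] [23.1 65.2] 11.5
[217. 119.] 334 med [0.7164 0.1938 0.0643] z95 0.0698 rect [719.4 192.9] [68.3 51.3] 85.6
[358. 121.] 178 med [ 0.7142 -0.1901  0.0565] z95 0.0831 rect [ 722.1 -192.6] [37.8 43.6] 88.4
[261. 194.] 194 med [0.5136 0.067  0.0409] z95 0.0527 rect [522.5  69.3] [48.  39.1] 6.9
[308. 198.] 189 med [ 0.5153 -0.0595  0.0058] z95 0.0116 rect [507.9 -59.2] [29.5 69.4] 65.0
[361. 199.] 189 med [ 0.5162 -0.2007  0.0057] z95 0.0122 rect [ 517. -211.] [30.4 69.1] 9.2
[235. 223.] 195 med [0.4397 0.137  0.0062] z95 0.0118 rect [444.8 131.1] [29.8 70. ] 38.0
[285. 226.] 353 med [0.4355 0.001  0.0142] z95 0.0205 rect [433.5  -1.1] [67.2 43.6] 1.3
[376. 227.] 348 med [ 0.4353 -0.243   0.0147] z95 0.0206 rect [ 440.6 -247. ] [44.7 69.2] 55.9
[194. 224.] 189 med [0.4334 0.2462 0.0057] z95 0.0333 rect [438.7 250.4] [47.4 35.4] 27.3
[332. 228.] 258 med [ 0.4288 -0.123   0.0328] z95 0.0373 rect [ 429.6 -124.1] [46.2 45.5] 1.7
mat z [ 0.36184209  0.36793326 -0.00186738]
mat z [ 0.4685541  -0.09300834 -0.00179628]
s
[... 316 characters left out ...]
4 -0.1217  0.035 ] z95 0.0376 rect [ 429.  -123.1] [52.9 45. ] 80.9
[167. 214.] 118 med [0.7418 0.0434 0.0592] z95 0.063 rect [738.7  27.2] [64.2 22.2] 89.9
[265. 217.] 145 med [ 0.5154 -0.0599  0.0081] z95 0.0125 rect [512.4 -59.5] [28.6 76.5] 56.7
[290. 233.] 321 med [0.4369 0.0061 0.015 ] z95 0.0213 rect [434.3  -8.6] [62.9 67.4] 87.2
[252. 243.] 317 med [0.5145 0.0767 0.0316] z95 0.0544 rect [531.   40.4] [ 35.1 100.1] 28.0
[152. 256.] 380 med [0.7164 0.2036 0.0664] z95 0.0708 rect [718.9 182.6] [43.1 80.5] 4.1
[278. 271.] 181 med [0.4375 0.1418 0.0084] z95 0.0122 rect [446.7 125. ] [24.7 74.7] 37.4
[269. 304.] 260 med [0.4349 0.252  0.011 ] z95 0.0331 rect [439.9 236.5] [34.5 57.2] 21.1
```

View pics/crop.png

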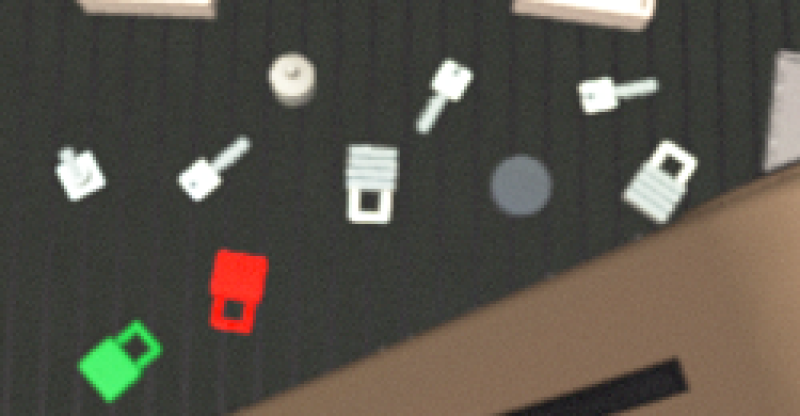

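The crop confirms three keys, one lock at the far left showing its cam, and two grey padlocks, alongside the red and green decoys. Nothing else in the visible area matches. Next I'll measure the poses from both views.

```bash
cat > ms.py <<'E'
from an import *
def elong(c,uvmask,z,off):
    """flat part: mask pixels cast on plane z; origin & yaw of +x (off = centre offset from origin along x)"""
    v,u=np.nonzero(uvmask); q=plane(c,np.c_[u,v],z)[:,:2]*1000
    (cx,cy),(w,h),_=r=cv2.minAreaRect(q.astype(np.float32)); b=cv2.boxPoints(r)
    e=b[1]-b[0] if np.linalg.norm(b[1]-b[0])>np.linalg.norm(b[2]-b[1]) else b[2]-b[1]
    e/=np.linalg.norm(e)
    mean=q.mean(0)
    if (mean-[cx,cy])@e>0: e=-e     # mass lies towards the head/body, +x away from it
    o=np.array([cx,cy])-e*off
    return o,np.degrees(np.arctan2(e[1],e[0])),(w,h)
def parts(c):
    P=cloud(c); f=c['frame'].astype(int)
    ok=(P[...,0]>.36)&(P[...,0]<.75)&(abs(P[...,1])<.36)
    m=(ok&(f.min(2)>95)&(f.max(2)-f.min(2)<60)).astype(np.uint8)
    n,l,st,ce=cv2.connectedComponentsWithStats(m,connectivity=8)
    for i in range(1,n):
        if 80<st[i,4]<900:
            k=l==i; q=P[k]; q=q[~np.isnan(q[:,2])]; h=np.percentile(q[:,2],95)
            if h<.016: print('KEY',ce[i].round(),[np.round(x,1) for x in elong(c,k,.008,19)],'z',h.round(4))
            elif h<.025: print('PAD',ce[i].round(),[np.round(x,1) for x in elong(c,k,.014,12.5)],'z',h.round(4))
            else:
                t=q[q[:,2]>h-.008]; print('TALL',ce[i].round(),'all',q.mean(0).round(4),'top',t.mean(0).round(4),'z',h.round(4),len(t),'toprect',cv2.minAreaRect(t[:,:2].astype(np.float32)*1000))
def rim(c,cx,cy,z0,z1,half,col=None):
    P=cloud(c); k=(abs(P[...,0]-cx)<half)&(abs(P[...,1]-cy)<half)&(P[...,2]>z0)&(P[...,2]<z1)
    if col is not None: k&=col(c['frame'].astype(int))
    q=P[k]; r=cv2.minAreaRect(q[:,:2].astype(np.float32)*1000); return np.round(r[0],1),np.round(r[1],1),round(r[2],1),'z',np.round(np.percentile(q[:,2],[50,90]),4),len(q)
E
python3 - <<'E'
from ms import *
W=lambda f:(f.min(2)>130)
Y=lambda f:(f[...,0]>140)&(f[...,2]<90)&(f[...,1]>110)
for n in('top','side'):
    c=dict(np.load(n+'0.npz')); P=cloud(c); print(n); parts(c)
    for uv in ([(217,152),(284,143),(355,155)] if n=='top' else [(190,270),(202,220),(232,180)]):
        p=P[uv[1],uv[0]]; print('bin',uv,p.round(3))
    for b,(x,y) in dict(pad=(.635,.185),key=(.655,.012),lock=(.635,-.18)).items(): print(b,rim(c,x,y,.044,.056,.075,W))
    print('tape',rim(c,.655,.01,.060,.075,.06,Y))
    k=(abs(P[...,2]-.012)<.009)&(P[...,1]<-.3)&(P[...,1]>-.5)&(P[...,0]>.4)&(P[...,0]<.6)&(c['frame'].min(2)>85)
    q=P[k]; print('tray',len(q),cv2.minAreaRect(q[:,:2].astype(np.float32)*1000) if len(q) else '')
E
```

```text
top
TALL [276. 112.] all [0.7404 0.0337 0.0563] top [0.741  0.0356 0.0589] z 0.0627 94 toprect ((745.6771240234375, 28.300758361816406), (23.478185653686523, 61.30278015136719), 18.886470794677734)
TALL [217. 119.] all [0.7167 0.1923 0.0618] top [0.7155 0.2002 0.0665] z 0.0698 210 toprect ((715.2620239257812, 191.63742065429688), (61.209503173828125, 42.774131774902344), 87.29009246826172)
TALL [358. 121.] all [ 0.716  -0.1907  0.0634] top [ 0.7166 -0.1887  0.0802] z 0.0831 63 toprect ((716.3422241210938, -187.7790985107422), (19.819181442260742, 27.420761108398438), 5.711434364318848)
TALL [261. 194.] all [0.5152 0.0677 0.0347] top [0.5154 0.0662 0.0503] z 0.0527 48 toprect ((516.0841064453125, 66.94366455078125), (22.049518585205078, 21.398792266845703), 1.6153080463409424)
PAD [413. 205.] [array([ 488.9, -348.1]), np.float32(-8.2), array([ 23.9, 103.3])] z 0.0173
KEY [308. 198.] [array([523.3, -66.8]), np.float32(154.6), array([29.3, 68.4])] z 0.0116
KEY [361. 199.] [array([ 511.9, -190.9]), np.float32(-77.4), array([28.8, 69.1])] z 0.0122
KEY [235. 223.] [array([432.4, 145.3]), n
[... 2813 characters left out ...]
toprect ((439.07745361328125, 245.79354858398438), (27.95746612548828, 22.874553680419922), 3.2687742710113525)
bin (190, 270) [0.643 0.167 0.004]
bin (202, 220) [0.659 0.015 0.034]
bin (232, 180) [ 0.645 -0.219  0.004]
pad (array([641.2, 191.3]), array([117.8, 129.8]), 88.9, 'z', array([0.0493, 0.0523]), 537)
key (array([671.3,  10.9]), array([131.2, 122.9]), 10.9, 'z', array([0.0496, 0.0526]), 398)
lock (array([ 642.8, -184.3]), array([120.2, 134.6]), 80.7, 'z', array([0.0494, 0.0526]), 340)
tape (array([665.3,   9.5]), array([65.2, 32.1]), 19.4, 'z', array([0.0654, 0.0682]), 68)
tray 1044 ((481.9508972167969, -404.108154296875), (142.80145263671875, 138.67027282714844), 81.68630981445312)
```

```bash
cat > plan.py <<'E'
from h import *
def plan(x,y,z,yaw=None,flip=True,pos=None,cur=None):
    """turn (units about tool z) to be done first, then shift (units, tool axes); tool pointing down"""
    s=env.sense(); q=s['tool_rot']; p=np.array(s['tcp_pos'] if pos is None else pos)
    a=2*np.arctan2(q[1],q[0]) if cur is None else np.radians(cur)
    t=a if yaw is None else np.radians(yaw)
    if flip and yaw is not None:
        t+=np.pi*round((a-t)/np.pi)
    j=s['joint_pos']; d=np.array([x,y,z])-p
    tx=np.array([np.cos(t),np.sin(t)]); ty=np.array([np.sin(t),-np.cos(t)])
    sh=np.array([d[:2]@tx,d[:2]@ty,-d[2]])/.05
    print('at',p.round(4),'yaw',np.degrees(a).round(1),'-> turn',((a-t)/.15).round(2),'shift',sh.round(2),'norm',np.linalg.norm(sh[:2]).round(1),'j6',j[5].round(2),'gap',s['finger_gap'].round(3),'tilt',np.array(q).round(3)[2:],'t',s['clock'].round(1))
E
python3 -c "
from plan import *
plan(.6665,.007,.15,14.5)"
```

```text
Traceback (most recent call last):
  File "plan.py", line 12, in plan
    print('at',p.round(4),'yaw',np.degrees(a).round(1),'-> turn',((a-t)/.15).round(2),'shift',sh.round(2),'norm',np.linalg.norm(sh[:2]).round(1),'j6',j[5].round(2),'gap',s['finger_gap'].round(3),'tilt',np.array(q).round(3)[2:],'t',s['clock'].round(1))
                                                                                                                                                                          ^^^^^^^^^^^^^^^^^^^^^
AttributeError: 'float' object has no attribute 'round'
```

```bash
sed -i "s/s\['finger_gap'\].round(3)/np.round(s['finger_gap'],3)/; s/s\['clock'\].round(1)/np.round(s['clock'],1)/" plan.py
python3 -c "
from plan import *
plan(.6665,.007,.15,14.5)"
```

```text
at [ 0.2773 -0.5599  0.2308] yaw 26.3 -> turn 1.38 shift [10.37 -9.03  1.62] norm 13.8 j6 -0.11 gap 1.002 tilt [-0. -0.] t 0.1
```

Call:
{"method": "play_rows", "body": {"moves": [[0,0,0,0,0,0.69,0.66],[0,0,0,0,0,0.69,0.66],[0.7,-0.6,0,0,0,0,0.66],[0.7,-0.6,0,0,0,0,0.66],[0.7,-0.6,0,0,0,0,0.66],[0.7,-0.6,0,0,0,0,0.66],[0.7,-0.6,0,0,0,0,0.66],[0.7,-0.6,0,0,0,0,0.66],[0.7,-0.6,0,0,0,0,0.66],[0.7,-0.6,0,0,0,0,0.66]], "force": 50}}

```text
clock: 1.35
tcp_pos: [0.4891, -0.2563, 0.2311]
tool_rot: [0.992, 0.126, -0.0, -0.0]
ft_force: [-0.5, -1.5, 0.3]
finger_gap: 0.659
gripper_force: 0.0
```

Call:
{"method": "play_rows", "body": {"moves": [[0.7,-0.6,0,0,0,0,0.66],[0.7,-0.6,0,0,0,0,0.66],[0.7,-0.6,0,0,0,0,0.66],[0.7,-0.6,0,0,0,0,0.66],[0.7,-0.6,0,0,0,0,0.66],[0.7,-0.6,0,0,0,0,0.66],[0.57,-0.63,0,0,0,0,0.66],[0,0,0.6,0,0,0,0.66],[0,0,0.6,0,0,0,0.66],[0,0,0,0,0,0,0.66]]}}

```text
clock: 2.6
tcp_pos: [0.6655, 0.0069, 0.169]
tool_rot: [0.992, 0.126, -0.002, -0.0]
ft_force: [0.1, -0.2, 0.6]
finger_gap: 0.662
gripper_force: 0.0
```

```bash
python3 -c "
from plan import *
plan(.6665,.007,.032,14.5)"
```

```text
at [0.6655 0.0069 0.169 ] yaw 14.5 -> turn -0.0 shift [0.02 0.   2.74] norm 0.0 j6 1.23 gap 0.662 tilt [-0.002 -0.   ] t 2.6
```

Call:
{"method": "play_rows", "body": {"moves": [[0,0,0.9,0,0,0,0.66],[0,0,0.9,0,0,0,0.66],[0,0,0.5,0,0,0,0.66],[0,0,0.44,0,0,0,0.66],[0,0,0,0,0,0,0.66],[0,0,0,0,0,0,0.1],[0,0,0,0,0,0,0.1],[0,0,0,0,0,0,0.1],[0,0,0,0,0,0,0.1]], "force": 60}}

```text
clock: 3.72
tcp_pos: [0.6675, 0.0065, 0.0362]
tool_rot: [0.992, 0.126, 0.001, 0.0]
ft_force: [0.6, -1.9, 7.6]
finger_gap: 0.388
gripper_force: 60.5
```

Call:
{"method": "play_rows", "body": {"moves": [[0,0,-0.5,0,0,0,0.1],[0,0,-0.9,0,0,0,0.1],[0,0,-0.9,0,0,0,0.1],[0,0,-0.7,0,0,0,0.1],[0,0,0,0,0,0,0.1]]}}

```text
clock: 4.35
tcp_pos: [0.6673, 0.0068, 0.1874]
tool_rot: [0.992, 0.126, 0.003, 0.001]
ft_force: [-0.1, -0.9, -3.4]
finger_gap: 0.391
gripper_force: 60.6
```

Run:
```python
from ms import *
from plan import plan
print(env.sense()['finger_gap'],env.sense()['gripper_force'])
for n in('top','side'):
    c=shot(n,n+'1'); P=cloud(c); f=c['frame'].astype(int); print(n); parts(c)
    for z0,z1 in((.011,.022),(.002,.0095)):
        k=(P[...,2]>z0)&(P[...,2]<z1)&(P[...,1]<-.32)&(P[...,1]>-.5)&(P[...,0]>.36)&(P[...,0]<.6)&(f.min(2)>85)
        q=P[k]; print('tray',len(q),cv2.minAreaRect(q[:,:2].astype(np.float32)*1000),np.median(q[:,2]))
```

```text
0.39076883829771547 60.553611516952515
top
TALL [286.  67.] all [0.6566 0.0036 0.4834] top [ 0.6346 -0.0336  0.5094] z 0.5002 48 toprect ((634.9741821289062, -33.71897888183594), (3.4125378131866455, 68.32856750488281), 84.62372589111328)
TALL [309. 100.] all [ 0.5719 -0.0362  0.5303] top [ 0.5737 -0.0362  0.5309] z 0.5338 104 toprect ((572.2364501953125, -36.09574890136719), (14.547218322753906, 41.886783599853516), 86.19984436035156)
TALL [217. 119.] all [0.7167 0.1922 0.062 ] top [0.7152 0.201  0.067 ] z 0.0705 197 toprect ((714.8255004882812, 191.38226318359375), (61.239501953125, 41.33264923095703), 85.78140258789062)
TALL [358. 121.] all [ 0.716  -0.1908  0.0634] top [ 0.7168 -0.1891  0.0796] z 0.0826 65 toprect ((716.6995849609375, -187.73666381835938), (28.499435424804688, 21.32037925720215), 85.93482971191406)
TALL [118. 188.] all [0.3635 0.2003 0.7426] top [0.3635 0.2003 0.7426] z 0.7445 120 toprect ((365.4341735839844, 197.61334228515625), (37.10224914550781, 10.755266189575195), 89.76609802246094)
PAD [413. 213.] [array([ 473.4, -344.2]), np.float32(-1.7), array([ 30.3, 1
[... 2111 characters left out ...]
.1982 0.0638] top [0.7166 0.1998 0.0676] z 0.0706 247 toprect ((717.00390625, 190.4528350830078), (62.46759033203125, 41.176902770996094), 86.9845199584961)
KEY [278. 271.] [array([431.6, 146.5]), np.float32(-49.7), array([27.5, 70.1])] z 0.013
TALL [269. 304.] all [0.4352 0.25   0.0155] top [0.4372 0.2489 0.031 ] z 0.0333 85 toprect ((439.748779296875, 245.76812744140625), (27.666078567504883, 22.883291244506836), 12.47232723236084)
tray 273 ((479.2262268066406, -405.36480712890625), (141.14698791503906, 132.3940887451172), 81.45223236083984) 0.015179631686452089
tray 738 ((483.466796875, -403.5193786621094), (145.16314697265625, 139.18881225585938), 81.52255249023438) 0.0062142787983565095
```

View pics/top1.png

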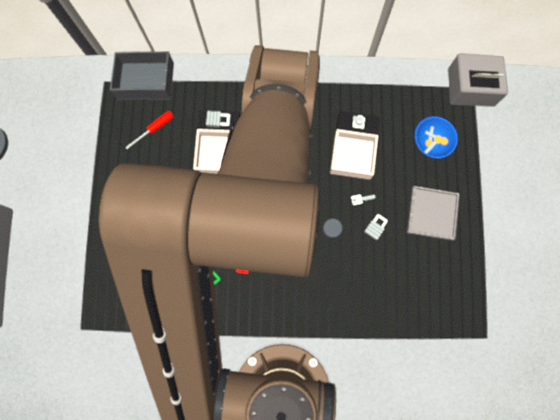

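The top view shows nothing hiding under the arm's old position. The tray (434,213) is fully visible and its centre is at about (0.480, -0.403).

```bash
python3 -c "
from plan import *
plan(.480,-.403,.041)"
```

```text
at [0.6659 0.0068 0.1836] yaw 14.5 -> turn 0.0 shift [-5.65  7.01  2.85] norm 9.0 j6 1.23 gap 0.389 tilt [-0. -0.] t 4.4
```

Call:
{"method": "play_rows", "body": {"moves": [[-0.565,0.7,0,0,0,0,0.1],[-0.565,0.7,0,0,0,0,0.1],[-0.565,0.7,0,0,0,0,0.1],[-0.565,0.7,0,0,0,0,0.1],[-0.565,0.7,0,0,0,0,0.1],[-0.565,0.7,0,0,0,0,0.1],[-0.565,0.7,0,0,0,0,0.1],[-0.565,0.7,0,0,0,0,0.1],[-0.565,0.7,0,0,0,0,0.1],[-0.565,0.7,0,0,0,0,0.1]]}}

```text
clock: 5.7
tcp_pos: [0.4792, -0.4036, 0.1823]
tool_rot: [0.992, 0.126, -0.001, -0.001]
ft_force: [1.2, 0.6, -3.2]
finger_gap: 0.386
gripper_force: 60.6
```

Call:
{"method": "play_rows", "body": {"moves": [[0,0,0,0,0,0,0.1],[0,0,0.9,0,0,0,0.1],[0,0,0.9,0,0,0,0.1],[0,0,0.4,0,0,0,0.1],[0,0,0.3,0,0,0,0.1],[0,0,0.2,0,0,0,0.1],[0,0,0,0,0,0,0.1]]}}

```text
clock: 6.58
tcp_pos: [0.4805, -0.4025, 0.0489]
tool_rot: [0.992, 0.126, -0.0, -0.0]
ft_force: [0.0, -0.4, -2.2]
finger_gap: 0.389
gripper_force: 60.6
```

```bash
python3 -c "
from plan import *
plan(.480,-.403,.041)
c=shot('side','s2')
P=cloud(c); f=c['frame'].astype(int)
k=(f[...,0]>140)&(f[...,2]<90)&(f[...,1]>110)&(P[...,1]<-.3)&(P[...,1]>-.5)&(P[...,0]<.57)
q=P[k];print(len(q),np.percentile(q,[1,50,99],axis=0).round(3))"
```

```text
at [ 0.4805 -0.4025  0.0489] yaw 14.5 -> turn 0.0 shift [-0.01  0.01  0.16] norm 0.0 j6 0.52 gap 0.389 tilt [-0. -0.] t 6.6
227 [[ 0.445 -0.415  0.018]
 [ 0.486 -0.388  0.048]
 [ 0.512 -0.361  0.222]]
```

Call:
{"method": "play_rows", "body": {"moves": [[0,0,0.1,0,0,0,0.1],[0,0,0.08,0,0,0,0.1],[0,0,0,0,0,0,0.1]]}}

```text
clock: 7.0
tcp_pos: [0.4804, -0.4028, 0.0402]
tool_rot: [0.992, 0.126, -0.0, -0.0]
ft_force: [0.2, -0.3, -2.2]
finger_gap: 0.385
gripper_force: 60.7
```

Call:
{"method": "play_rows", "body": {"moves": [[0,0,0.05,0,0,0,0.1],[0,0,0.02,0,0,0,0.1],[0,0,0,0,0,0,0.6],[0,0,0,0,0,0,0.6],[0,0,0,0,0,0,0.6],[0,0,-0.6,0,0,0,0.6],[0,0,-0.9,0,0,0,0.6],[0,0,-0.9,0,0,0,0.6]]}}

```text
clock: 8.0
tcp_pos: [0.4804, -0.4027, 0.158]
tool_rot: [0.992, 0.126, -0.0, -0.0]
ft_force: [0.5, -0.3, 0.7]
finger_gap: 0.603
gripper_force: 0.0
```

```bash
python3 -c "
from ms import *
from plan import plan
c=shot('side','s3');t=shot('top','t3')
for C in(c,t):
  P=cloud(C); f=C['frame'].astype(int)
  k=(f[...,0]>140)&(f[...,2]<90)&(f[...,1]>110)&(P[...,1]<-.3)&(P[...,1]>-.5)&(P[...,0]<.57)
  q=P[k];print(len(q),np.percentile(q,[1,50,99],axis=0).round(3)) if len(q) else 0
parts(c)
parts(t)
plan(.432,-.236,.1,-34.5)
cv2.imwrite('pics/cmp3.png',c['frame'][100:300,150:390,::-1].repeat(3,0).repeat(3,1))"
```

```text
263 [[ 0.444 -0.42   0.007]
 [ 0.481 -0.39   0.042]
 [ 0.514 -0.375  0.328]]
25 [[ 0.397 -0.434  0.457]
 [ 0.478 -0.394  0.461]
 [ 0.518 -0.314  0.516]]
PAD [295. 161.] [array([ 472.5, -340.6]), np.float32(-0.9), array([ 53.3, 134.1])] z 0.0186
TALL [203. 166.] all [ 0.7162 -0.1881  0.0648] top [ 0.7162 -0.1881  0.082 ] z 0.0839 35 toprect ((716.1625366210938, -187.27584838867188), (18.28156089782715, 27.862730026245117), 12.174357414245605)
PAD [305. 181.] [array([ 425.3, -232.6]), np.float32(-35.9), array([57.7, 74.1])] z 0.0217
KEY [275. 187.] [array([ 511.8, -187.4]), np.float32(-78.9), array([22.6, 71. ])] z 0.0134
TALL [300. 198.] all [ 0.4292 -0.1229  0.0347] top [ 0.4292 -0.1229  0.0347] z 0.0377 157 toprect ((429.1129150390625, -123.16236114501953), (45.1933708190918, 49.28062057495117), 8.880671501159668)
TALL [167. 215.] all [0.7403 0.0389 0.0585] top [0.7404 0.0366 0.0598] z 0.0631 101 toprect ((744.4095458984375, 27.729846954345703), (23.297813415527344, 64.75364685058594), 13.75449275970459)
KEY [265. 217.] [array([523.8, -65.6]), np.float32(149.7), array([32.8, 71.6])]
[... 1651 characters left out ...]
70.4969787597656, -71.46759796142578), (63.37677001953125, 53.91218566894531), 41.6459846496582)
TALL [261. 194.] all [0.5153 0.0676 0.0347] top [0.5155 0.0668 0.0522] z 0.0533 35 toprect ((515.9200439453125, 66.49209594726562), (21.060136795043945, 25.422351837158203), 53.75988006591797)
KEY [235. 223.] [array([432.4, 145.3]), np.float32(-43.0), array([29.1, 68.8])] z 0.0121
TALL [194. 224.] all [0.4347 0.2471 0.0125] top [0.4362 0.2486 0.0299] z 0.0321 66 toprect ((437.05633544921875, 250.10983276367188), (29.4985408782959, 18.756704330444336), 47.080448150634766)
at [ 0.4818 -0.4041  0.1617] yaw 14.5 -> turn 5.7 shift [-2.73 -2.21  1.23] norm 3.5 j6 0.52 gap 0.598 tilt [0.002 0.003] t 8.1
```

View pics/cmp3.png

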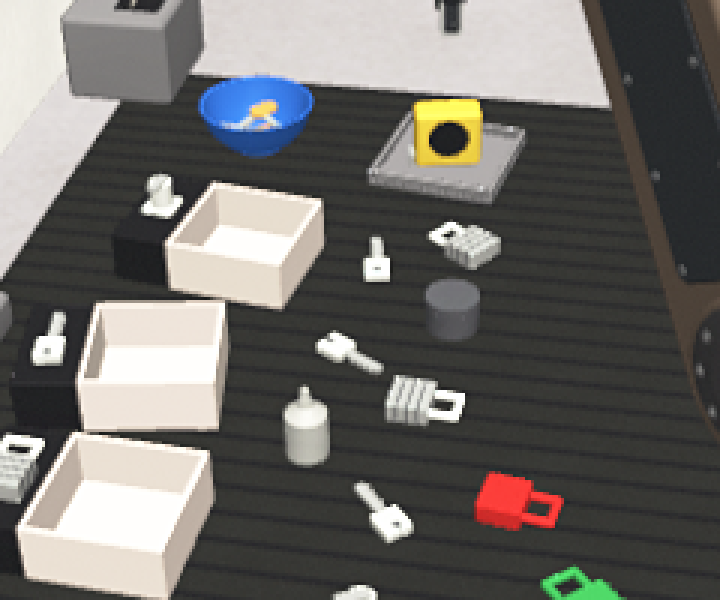

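The tape stands upright in the tray (crop 447,130) and the parts haven't moved. Next is padlock2.

Call:
{"method": "play_rows", "body": {"moves": [[0,0,0,0,0,0.95,0.8],[0,0,0,0,0,0.95,0.8],[0,0,0,0,0,0.95,0.8],[0,0,0,0,0,0.95,0.8],[0,0,0,0,0,0.95,0.8],[0,0,0,0,0,0.95,0.8],[-0.7,-0.55,0,0,0,0,0.8],[-0.7,-0.55,0,0,0,0,0.8],[-0.7,-0.55,0,0,0,0,0.8],[-0.7,-0.55,0,0,0,0,0.8]], "force": 50}}

```text
clock: 9.35
tcp_pos: [0.4267, -0.2315, 0.1563]
tool_rot: [0.955, -0.297, -0.0, -0.0]
ft_force: [0.3, 0.5, 0.4]
finger_gap: 0.804
gripper_force: 0.0
```

```bash
python3 -c "
from ms import *
from plan import plan
parts(shot('side'))
plan(.4285,-.2375,.003,-34)"
```

```text
TALL [318.  65.] all [ 0.4054 -0.2129  0.3686] top [ 0.4054 -0.2129  0.3686] z 0.3708 103 toprect ((408.70306396484375, -210.83338928222656), (74.8514633178711, 29.4055233001709), 45.10097885131836)
TALL [310.  76.] all [ 0.4207 -0.202   0.3437] top [ 0.4188 -0.1997  0.3513] z 0.3547 114 toprect ((419.77862548828125, -203.63912963867188), (81.9625473022461, 41.31271743774414), 17.839487075805664)
PAD [295. 161.] [array([ 472.6, -338.2]), np.float32(1.9), array([132.2,  52.9])] z 0.0179
TALL [203. 166.] all [ 0.7162 -0.1881  0.0648] top [ 0.7161 -0.1888  0.0818] z 0.0835 35 toprect ((716.0748291015625, -188.27438354492188), (17.312049865722656, 28.83597183227539), 5.9105753898620605)
PAD [305. 181.] [array([ 425.7, -232.5]), np.float32(-34.0), array([58.9, 72.9])] z 0.021
KEY [275. 187.] [array([ 511.8, -187.4]), np.float32(-78.9), array([22.6, 71. ])] z 0.0134
TALL [300. 198.] all [ 0.4292 -0.1233  0.0345] top [ 0.4291 -0.1234  0.0345] z 0.0378 158 toprect ((428.7334899902344, -123.97030639648438), (43.7037239074707, 50.49967956542969), 41.054542541503906)
TALL [167. 215.] all [0.740
[... 439 characters left out ...]
3369140625, 68.27558898925781), (26.812299728393555, 23.298202514648438), 30.417926788330078)
TALL [152. 256.] all [0.7163 0.1982 0.0639] top [0.7166 0.2006 0.0678] z 0.0707 244 toprect ((716.4044189453125, 190.43930053710938), (62.33273696899414, 42.41169738769531), 84.83114624023438)
KEY [278. 271.] [array([431.8, 146.2]), np.float32(-49.7), array([27.5, 70.9])] z 0.0124
TALL [269. 304.] all [0.4352 0.2501 0.0157] top [0.4369 0.2491 0.0312] z 0.0336 86 toprect ((438.81549072265625, 247.66946411132812), (28.620502471923828, 23.428386688232422), 18.57491111755371)
at [ 0.4243 -0.2271  0.1561] yaw -34.5 -> turn -0.05 shift [0.19 0.13 3.06] norm 0.2 j6 1.54 gap 0.794 tilt [-0.002 -0.001] t 9.4
```

Call:
{"method": "play_rows", "body": {"moves": [[0.19,0.13,0.5,0,0,0,0.8],[0,0,0.9,0,0,0,0.8],[0,0,0.7,0,0,0,0.8],[0,0,0.5,0,0,0,0.8],[0,0,0.3,0,0,0,0.8],[0,0,0.12,0,0,0,0.8],[0,0,0,0,0,0,0.8]]}}

```text
clock: 10.28
tcp_pos: [0.4317, -0.2437, 0.0059]
tool_rot: [0.955, -0.297, 0.0, 0.0]
ft_force: [-0.5, -0.0, -0.3]
finger_gap: 0.798
gripper_force: 0.0
```

```bash
python3 -c "
from plan import *
print(env.sense()['ft_force'])
plan(.4285,-.2375,.003,-34)"
```

```text
[-0.47715445 -0.01478903 -0.30453934]
at [ 0.4317 -0.2437  0.0059] yaw -34.5 -> turn -0.06 shift [-0.12 -0.07  0.06] norm 0.1 j6 1.53 gap 0.798 tilt [0. 0.] t 10.3
```

Call:
{"method": "play_rows", "body": {"moves": [[-0.12,-0.07,0.05,0,0,0,0.8],[0,0,0,0,0,0,0.1],[0,0,0,0,0,0,0.1],[0,0,0,0,0,0,0.1],[0,0,0,0,0,0,0.1],[0,0,-0.5,0,0,0,0.1],[0,0,-0.9,0,0,0,0.1],[0,0,-0.9,0,0,0,0.1],[0,0,0,0,0,0,0.1],[0,0,0,0,0,0,0.1]]}}

```text
clock: 11.52
tcp_pos: [0.4284, -0.2371, 0.118]
tool_rot: [0.955, -0.297, -0.0, 0.0]
ft_force: [0.5, 0.3, -1.0]
finger_gap: 0.454
gripper_force: 51.2
```

```bash
python3 -c "
from plan import *
plan(.628,.205,.12)
plan(.628,.205,.12,-15)"
```

```text
at [ 0.4284 -0.2371  0.118 ] yaw -34.5 -> turn 0.0 shift [-1.72 -9.55 -0.04] norm 9.7 j6 1.53 gap 0.454 tilt [-0.  0.] t 11.5
at [ 0.4284 -0.2371  0.118 ] yaw -34.5 -> turn -2.27 shift [ 1.57 -9.57 -0.04] norm 9.7 j6 1.53 gap 0.454 tilt [-0.  0.] t 11.5
```

Call:
{"method": "play_rows", "body": {"moves": [[-0.17,-0.955,0,0,0,0,0.1],[-0.17,-0.955,0,0,0,0,0.1],[-0.17,-0.955,0,0,0,0,0.1],[-0.17,-0.955,0,0,0,0,0.1],[-0.17,-0.955,0,0,0,0,0.1],[-0.17,-0.955,0,0,0,0,0.1],[-0.17,-0.955,0,0,0,0,0.1],[-0.17,-0.955,0,0,0,0,0.1],[-0.17,-0.955,0,0,0,0,0.1],[-0.17,-0.955,0,0,0,0,0.1]]}}

```text
clock: 12.78
tcp_pos: [0.6289, 0.2058, 0.1161]
tool_rot: [0.955, -0.297, -0.001, 0.001]
ft_force: [0.3, -0.7, -0.4]
finger_gap: 0.453
gripper_force: 51.2
```

Call:
{"method": "play_rows", "body": {"moves": [[0,0,0,0,0,0,0.1],[0,0,0.6,0,0,0,0.1],[0,0,0.6,0,0,0,0.1],[0,0,0.5,0,0,0,0.1],[0,0,0,0,0,0,0.1],[0,0,0,0,0,0,0.1]]}}

```text
clock: 13.52
tcp_pos: [0.6291, 0.204, 0.0335]
tool_rot: [0.955, -0.297, -0.0, 0.0]
ft_force: [-0.2, 0.2, -1.0]
finger_gap: 0.453
gripper_force: 51.1
```

```bash
python3 -c "
from plan import *
plan(.628,.205,.025)"
```

```text
at [0.6291 0.204  0.0335] yaw -34.5 -> turn 0.0 shift [-0.03 -0.    0.17] norm 0.0 j6 2.39 gap 0.453 tilt [-0.  0.] t 13.5
```

Call:
{"method": "play_rows", "body": {"moves": [[0,0,0.1,0,0,0,0.1],[0,0,0,0,0,0,0.6],[0,0,0,0,0,0,0.6],[0,0,0,0,0,0,0.6],[0,0,-0.6,0,0,0,0.6],[0,0,-0.9,0,0,0,0.6],[0,0,-0.9,0,0,0,0.6],[0,0,0,0,0,-0.95,0.8],[0,0,0,0,0,-0.95,0.8],[0,0,0,0,0,-0.95,0.8]]}}

```text
clock: 14.78
tcp_pos: [0.629, 0.2044, 0.1486]
tool_rot: [0.996, -0.085, 0.0, -0.0]
ft_force: [0.0, -0.9, -0.8]
finger_gap: 0.801
gripper_force: 0.0
```

```bash
sed -i "s/            else:/            elif h<.04:/" ms.py; python3 -c "
from ms import *
from plan import plan
parts(shot('side'));print();parts(shot('top'))
plan(.444,0,.1,0)"
```

```text
PAD [295. 161.] [array([ 472.7, -338.1]), np.float32(1.7), array([132.2,  52.5])] z 0.0181
KEY [275. 187.] [array([ 511.8, -187.4]), np.float32(-78.9), array([22.6, 71. ])] z 0.0131
TALL [300. 198.] all [ 0.4292 -0.1229  0.0347] top [ 0.4292 -0.1229  0.0347] z 0.038 159 toprect ((429.5015869140625, -123.6225357055664), (46.382320404052734, 45.85578918457031), 2.3229105472564697)
KEY [265. 217.] [array([523.8, -65.6]), np.float32(149.7), array([32.8, 71.6])] z 0.0134
PAD [290. 234.] [array([444.5,   3.4]), np.float32(177.8), array([61.3, 65.3])] z 0.0208
KEY [278. 271.] [array([431.8, 146.2]), np.float32(-49.7), array([27.5, 70.9])] z 0.0128
TALL [269. 304.] all [0.4351 0.25   0.0155] top [0.4367 0.2487 0.031 ] z 0.0332 83 toprect ((437.95281982421875, 248.1419219970703), (28.96567153930664, 21.82427406311035), 36.0582275390625)

PAD [413. 213.] [array([ 473. , -343.5]), np.float32(0.7), array([133.1,  32.8])] z 0.0179
KEY [308. 198.] [array([523.2, -66.8]), np.float32(154.6), array([29.3, 68.4])] z 0.0118
KEY [361. 199.] [array([ 511.9, -190.9]), np.float32(-77.4), array([28.8, 69.1])] z 0.0125
PAD [285. 226.] [array([443.8,  -0.8]), np.float32(-178.8), array([65., 43.])] z 0.0201
TALL [332. 228.] all [ 0.4293 -0.1238  0.0327] top [ 0.4292 -0.124   0.0331] z 0.037 240 toprect ((429.6606140136719, -124.00101470947266), (45.13516616821289, 45.82882308959961), 47.74111557006836)
at [0.629  0.2043 0.1484] yaw -9.9 -> turn -1.15 shift [-3.7   4.09  0.97] norm 5.5 j6 1.96 gap 0.798 tilt [0. 0.] t 14.9
```

Call:
{"method": "play_rows", "body": {"moves": [[0,0,0,0,0,-0.6,0.8],[0,0,0,0,0,-0.6,0.8],[-0.62,0.68,0,0,0,0,0.8],[-0.62,0.68,0,0,0,0,0.8],[-0.62,0.68,0,0,0,0,0.8],[-0.62,0.68,0,0,0,0,0.8],[-0.62,0.68,0,0,0,0,0.8],[-0.6,0.68,0,0,0,0,0.8],[0,0,0,0,0,0,0.8],[0,0,0,0,0,0,0.8]]}}

```text
clock: 16.12
tcp_pos: [0.4458, -0.0006, 0.1486]
tool_rot: [1.0, 0.001, 0.001, 0.0]
ft_force: [0.3, -0.0, -0.2]
finger_gap: 0.802
gripper_force: 0.0
```

```bash
python3 -c "
from plan import plan
plan(.444,0,.003,1)"
```

```text
at [ 0.4458 -0.0006  0.1486] yaw 0.2 -> turn -0.1 shift [-0.04 -0.01  2.91] norm 0.0 j6 1.42 gap 0.802 tilt [0.001 0.   ] t 16.1
```

Call:
{"method": "play_rows", "body": {"moves": [[0,0,0.9,0,0,0,0.8],[0,0,0.9,0,0,0,0.8],[0,0,0.6,0,0,0,0.8],[0,0,0.3,0,0,0,0.8],[0,0,0.2,0,0,0,0.8],[0,0,0,0,0,0,0.8],[0,0,0,0,0,0,0.1],[0,0,0,0,0,0,0.1],[0,0,0,0,0,0,0.1],[0,0,0,0,0,0,0.1]]}}

```text
clock: 17.38
tcp_pos: [0.4456, -0.0006, 0.0042]
tool_rot: [1.0, 0.002, 0.001, 0.0]
ft_force: [-0.7, 1.8, 5.7]
finger_gap: 0.456
gripper_force: 49.6
```

Call:
{"method": "play_rows", "body": {"moves": [[0,0,-0.5,0,0,0,0.1],[0,0,-0.9,0,0,0,0.1],[0,0,-0.9,0,0,0,0.1],[0,0,0,0,0,0,0.1],[0,0,0,0,0,0,0.1]]}}

```text
clock: 18.0
tcp_pos: [0.4449, -0.0006, 0.1182]
tool_rot: [1.0, 0.003, 0.0, 0.0]
ft_force: [-0.5, -0.5, -1.9]
finger_gap: 0.454
gripper_force: 51.5
```

```bash
python3 -c "
from plan import plan
plan(.642,.185,.12)"
```

```text
at [ 0.4449 -0.0006  0.1182] yaw 0.3 -> turn 0.0 shift [ 3.96 -3.69 -0.04] norm 5.4 j6 1.42 gap 0.454 tilt [0. 0.] t 18.0
```

Call:
{"method": "play_rows", "body": {"moves": [[0.66,-0.61,0,0,0,0,0.1],[0.66,-0.61,0,0,0,0,0.1],[0.66,-0.61,0,0,0,0,0.1],[0.66,-0.61,0,0,0,0,0.1],[0.66,-0.61,0,0,0,0,0.1],[0.66,-0.64,0,0,0,0,0.1],[0,0,0,0,0,0,0.1],[0,0,0.7,0,0,0,0.1],[0,0,0.7,0,0,0,0.1],[0,0,0,0,0,0,0.1]]}}

```text
clock: 19.25
tcp_pos: [0.6399, 0.1841, 0.0447]
tool_rot: [1.0, 0.002, -0.003, 0.001]
ft_force: [0.4, -0.3, -0.2]
finger_gap: 0.453
gripper_force: 51.4
```

```bash
python3 -c "
from plan import plan
plan(.642,.185,.045)"
```

```text
at [0.6399 0.1841 0.0447] yaw 0.3 -> turn 0.0 shift [ 0.04 -0.02 -0.01] norm 0.0 j6 1.75 gap 0.453 tilt [-0.003  0.001] t 19.2
```

Call:
{"method": "play_rows", "body": {"moves": [[0,0,0,0,0,0,0.54],[0,0,0,0,0,0,0.54],[0,0,0,0,0,0,0.54],[0,0,-0.6,0,0,0,0.54],[0,0,-0.9,0,0,0,0.54],[0,0,-0.9,0,0,0,0.54],[0,0,0,0,0,-0.95,0.7],[0,0,0,0,0,-0.95,0.7],[0,0,0,0,0,-0.95,0.7],[0,0,0,0,0,-0.95,0.7]]}}

```text
clock: 20.5
tcp_pos: [0.6422, 0.1849, 0.1691]
tool_rot: [0.958, 0.286, 0.001, 0.0]
ft_force: [-1.0, 0.1, -0.4]
finger_gap: 0.7
gripper_force: 0.0
```

```bash
python3 -c "
from ms import *
from plan import plan
s=shot('side');t=dict(np.load('top0.npz'))
parts(s)
for c,n in((s,'side'),(t,'top')):
  P=cloud(c);q=P[(abs(P[...,0]-.435)<.035)&(abs(P[...,1]-.247)<.035)]
  for a,b in((.026,.04),(.011,.024),(.003,.009)):
    w=q[(q[:,2]>a)&(q[:,2]<b)]; m=w.mean(0); u,sv,vt=np.linalg.svd(w[:,:2]-m[:2]); print(n,a,len(w),m.round(4),np.degrees(np.arctan2(vt[0,1],vt[0,0])).round(1),sv.round(3),np.round(cv2.minAreaRect(w[:,:2].astype(np.float32)*1000)[0],1))
plan(.435,.2475,.1,47)
a=s['frame'][220:330,130:320,::-1].repeat(2,0).repeat(2,1)
b=shot('top')['frame'][100:240,170:320,::-1].repeat(2,0).repeat(2,1)
o=np.zeros((280,680,3),np.uint8);o[:220,:380]=a;o[:,380:]=b;cv2.imwrite('pics/c5.png',o)
"
```

```text
PAD [295. 161.] [array([ 471.4, -336.4]), np.float32(4.1), array([132.7,  52.5])] z 0.0182
KEY [275. 187.] [array([ 511.7, -187.4]), np.float32(-78.9), array([22.6, 71. ])] z 0.0126
TALL [301. 198.] all [ 0.4289 -0.1228  0.0348] top [ 0.4289 -0.1228  0.0348] z 0.0376 161 toprect ((429.8902893066406, -125.38825988769531), (44.71671676635742, 49.2418212890625), 20.775856018066406)
KEY [265. 217.] [array([524. , -65.5]), np.float32(151.2), array([32.9, 71.5])] z 0.0122
KEY [278. 271.] [array([431.8, 146.2]), np.float32(-49.7), array([27.5, 70.9])] z 0.0125
TALL [269. 304.] all [0.4352 0.2501 0.0157] top [0.4368 0.2487 0.0311] z 0.0334 85 toprect ((439.11328125, 246.52163696289062), (27.79558563232422, 22.81197738647461), 5.282310962677002)
side 0.026 83 [0.4371 0.2487 0.0312] -155.2 [0.069 0.049] [439.2 246.5]
side 0.011 37 [0.4328 0.2524 0.0175] 16.8 [0.036 0.017] [431.8 251.4]
side 0.003 162 [0.4325 0.2492 0.0047] 160.5 [0.219 0.206] [435.3 246.7]
top 0.026 55 [0.4363 0.2492 0.0307] -148.0 [0.061 0.035] [437.4 250.4]
top 0.011 14 [0.4302 0.2419 0.0182] 168.8 [0.027 0.014] [432.6 242.4]
top 0.003 85 [0.4343 0.2452 0.0048] 135.0 [0.167 0.153] [435.6 246.4]
at [0.6422 0.1849 0.169 ] yaw 33.6 -> turn -1.56 shift [-1.91 -3.88  1.38] norm 4.3 j6 1.17 gap 0.701 tilt [0. 0.] t 20.6
```

View pics/c5.png

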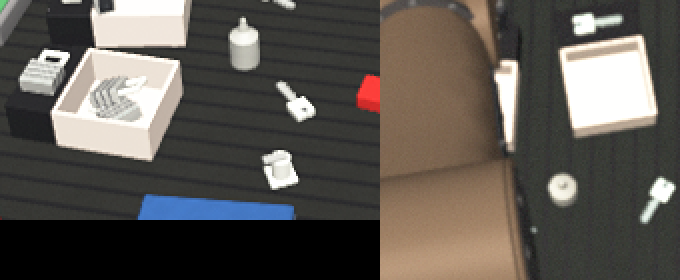

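Both padlocks are in their bin (left crop, 120,95). The lock stands at (280,168) with its cam at about 31°.

```bash
python3 -c "
from plan import plan
plan(.435,.2467,.011,31)"
```

```text
at [0.6422 0.1849 0.1689] yaw 33.1 -> turn 0.24 shift [-2.92 -3.19  3.16] norm 4.3 j6 1.18 gap 0.704 tilt [0. 0.] t 20.6
```

Call:
{"method": "play_rows", "body": {"moves": [[0,0,0,0,0,0.24,0.6],[-0.58,-0.64,0,0,0,0,0.6],[-0.58,-0.64,0,0,0,0,0.6],[-0.58,-0.64,0,0,0,0,0.6],[-0.58,-0.64,0,0,0,0,0.6],[-0.6,-0.63,0,0,0,0,0.6],[0,0,0.9,0,0,0,0.6],[0,0,0.7,0,0,0,0.6],[0,0,0,0,0,0,0.6],[0,0,0,0,0,0,0.6]]}}

```text
clock: 21.85
tcp_pos: [0.4355, 0.247, 0.0893]
tool_rot: [0.964, 0.266, 0.001, -0.0]
ft_force: [0.4, 0.5, -0.1]
finger_gap: 0.6
gripper_force: 0.0
```

```bash
python3 -c "
from ms import *
from plan import plan
parts(shot('side'))
plan(.435,.2467,.011,31)"
```

```text
TALL [303. 199.] all [ 0.4226 -0.1208  0.0345] top [ 0.4226 -0.1209  0.0346] z 0.0374 108 toprect ((421.29290771484375, -122.11628723144531), (49.04941940307617, 30.044395446777344), 75.06238555908203)
TALL [269. 304.] all [0.4352 0.2503 0.0159] top [0.4373 0.2488 0.0313] z 0.0339 83 toprect ((439.4050598144531, 247.01255798339844), (27.92148780822754, 19.49193000793457), 14.065744400024414)
at [0.4357 0.247  0.0896] yaw 30.8 -> turn -0.02 shift [-0.01 -0.    1.57] norm 0.0 j6 1.42 gap 0.602 tilt [ 0.001 -0.   ] t 21.9
```

Call:
{"method": "play_rows", "body": {"moves": [[0,0,0.7,0,0,0,0.6],[0,0,0.5,0,0,0,0.6],[0,0,0.35,0,0,0,0.6],[0,0,0,0,0,0,0.6],[0,0,0,0,0,0,0.05],[0,0,0,0,0,0,0.05],[0,0,0,0,0,0,0.05],[0,0,0,0,0,0,0.05],[0,0,0,0,0,0,0.05]], "force": 40}}

```text
clock: 23.02
tcp_pos: [0.4355, 0.2471, 0.0121]
tool_rot: [0.964, 0.266, 0.001, -0.0]
ft_force: [0.4, -0.3, 6.8]
finger_gap: 0.229
gripper_force: 38.8
```

Call:
{"method": "play_rows", "body": {"moves": [[0,0,-0.5,0,0,0,0.05],[0,0,-0.9,0,0,0,0.05],[0,0,-0.9,0,0,0,0.05],[0,0,-0.2,0,0,0,0.05],[0,0,0,0,0,0,0.05],[0,0,0,0,0,0,0.05]]}}

```text
clock: 23.78
tcp_pos: [0.4345, 0.2466, 0.1347]
tool_rot: [0.964, 0.266, -0.001, 0.0]
ft_force: [1.2, -0.1, -0.0]
finger_gap: 0.225
gripper_force: 39.2
```

```bash
python3 -c "
from plan import plan
plan(.634,-.182,.12)"
```

```text
at [0.4345 0.2466 0.1347] yaw 30.9 -> turn 0.0 shift [-0.98  9.4   0.29] norm 9.5 j6 1.42 gap 0.225 tilt [-0.001  0.   ] t 23.8
```

Call:
{"method": "play_rows", "body": {"moves": [[-0.1,0.94,0,0,0,0,0.05],[-0.1,0.94,0,0,0,0,0.05],[-0.1,0.94,0,0,0,0,0.05],[-0.1,0.94,0,0,0,0,0.05],[-0.1,0.94,0,0,0,0,0.05],[-0.1,0.94,0,0,0,0,0.05],[-0.1,0.94,0,0,0,0,0.05],[-0.1,0.94,0,0,0,0,0.05],[-0.1,0.94,0,0,0,0,0.05],[-0.1,0.94,0,0,0,0,0.05]]}}

```text
clock: 25.02
tcp_pos: [0.6335, -0.1835, 0.1338]
tool_rot: [0.964, 0.266, -0.001, -0.001]
ft_force: [0.4, -0.0, -0.5]
finger_gap: 0.228
gripper_force: 39.3
```

Call:
{"method": "play_rows", "body": {"moves": [[0,0,0,0,0,0,0.05],[0,0,0.9,0,0,0,0.05],[0,0,0.9,0,0,0,0.05],[0,0,0.3,0,0,0,0.05],[0,0,0,0,0,0,0.05],[0,0,0,0,0,0,0.05]]}}

```text
clock: 25.78
tcp_pos: [0.6341, -0.1822, 0.0323]
tool_rot: [0.964, 0.266, 0.001, 0.001]
ft_force: [0.4, -0.0, -0.4]
finger_gap: 0.225
gripper_force: 39.4
```

```bash
python3 -c "
from plan import plan
plan(.634,-.182,.022)"
```

```text
at [ 0.6341 -0.1822  0.0323] yaw 30.9 -> turn 0.0 shift [-0.   -0.01  0.21] norm 0.0 j6 0.65 gap 0.225 tilt [0.001 0.001] t 25.8
```

Call:
{"method": "play_rows", "body": {"moves": [[0,0,0.18,0,0,0,0.05],[0,0,0,0,0,0,0.05],[0,0,0,0,0,0,0.5],[0,0,0,0,0,0,0.5],[0,0,0,0,0,0,0.5],[0,0,-0.5,0,0,0,0.5],[0,0,-0.9,0,0,0,0.5],[0,0,-0.9,0,0,0,0.5]]}}

```text
clock: 26.78
tcp_pos: [0.6333, -0.1821, 0.138]
tool_rot: [0.964, 0.266, -0.0, -0.0]
ft_force: [-0.0, 0.9, 0.3]
finger_gap: 0.499
gripper_force: 0.0
```

Call:
{"method": "play_rows", "body": {"moves": [[0,0,0,0,0,-0.92,0.6],[0,0,0,0,0,-0.92,0.6],[0,0,0,0,0,-0.92,0.6],[0,0,0,0,0,-0.92,0.6],[0,0,0,0,0,-0.92,0.6],[0,0,0,0,0,-0.92,0.6],[0,0,0,0,0,-0.92,0.6],[0,0,0,0,0,-0.92,0.6],[0,0,0,0,0,-0.92,0.6]]}}

```text
clock: 27.9
tcp_pos: [0.6334, -0.1822, 0.1369]
tool_rot: [0.627, 0.779, -0.0, 0.0]
ft_force: [-0.8, -0.1, 0.8]
finger_gap: 0.606
gripper_force: 0.0
```

```bash
python3 -c "
from ms import *
from plan import plan
s=shot('side','s6');parts(s);print();parts(shot('top'))
P=cloud(s);q=P[(abs(P[...,0]-.634)<.045)&(abs(P[...,1]+.182)<.045)];print('inbin',q[q[:,2]>.01].mean(0),q[:,2].max())
plan(.512,-.190,.1,-77.4)"
```

```text
PAD [294. 161.] [array([ 473.4, -339.5]), np.float32(-3.5), array([ 47.1, 133.9])] z 0.0177
KEY [275. 187.] [array([ 511.8, -187.4]), np.float32(-78.9), array([22.6, 71. ])] z 0.0138
TALL [300. 198.] all [ 0.4292 -0.1233  0.0345] top [ 0.4292 -0.1233  0.0345] z 0.0375 159 toprect ((428.89886474609375, -124.2177734375), (44.34600067138672, 47.662357330322266), 36.1761360168457)
KEY [265. 217.] [array([523.8, -65.6]), np.float32(149.7), array([32.8, 71.6])] z 0.0129
KEY [278. 271.] [array([431.8, 146.2]), np.float32(-49.7), array([27.5, 70.9])] z 0.012

PAD [413. 213.] [array([ 473. , -343.5]), np.float32(0.7), array([133.1,  32.8])] z 0.0177
inbin [ 0.62568948 -0.16405698  0.25753331] 0.4850168828039909
at [ 0.6334 -0.1821  0.1369] yaw 102.2 -> turn -0.05 shift [ 0.38 -2.4   0.74] norm 2.4 j6 -0.59 gap 0.602 tilt [-0.  0.] t 28.0
```

Call:
{"method": "play_rows", "body": {"moves": [[0.13,-0.8,0,0,0,-0.05,0.6],[0.13,-0.8,0,0,0,0,0.6],[0.13,-0.8,0,0,0,0,0.6],[0,0,0.9,0,0,0,0.6],[0,0,0.8,0,0,0,0.6],[0,0,0,0,0,0,0.6],[0,0,0,0,0,0,0.6]]}}

```text
clock: 28.88
tcp_pos: [0.5126, -0.189, 0.0529]
tool_rot: [0.627, 0.779, 0.0, 0.001]
ft_force: [-0.5, -0.1, 0.2]
finger_gap: 0.603
gripper_force: 0.0
```

```bash
python3 -c "
from ms import *
from plan import plan
s=shot('side');parts(s)
P=cloud(s);q=P[(abs(P[...,0]-.634)<.045)&(abs(P[...,1]+.182)<.045)];q=q[(q[:,2]>.01)&(q[:,2]<.045)];print('inbin',len(q),q.mean(0),q[:,2].max())
plan(.512,-.190,.002,-77.4)"
```

```text
PAD [305. 163.] [array([ 442.7, -336.3]), np.float32(2.1), array([71.5, 47.1])] z 0.0173
KEY [275. 187.] [array([ 511.8, -187.4]), np.float32(-78.9), array([22.6, 71. ])] z 0.0125
TALL [301. 198.] all [ 0.429  -0.1229  0.0346] top [ 0.4289 -0.1229  0.0347] z 0.0376 160 toprect ((429.3041076660156, -123.89910125732422), (45.359249114990234, 49.6787109375), 8.432368278503418)
KEY [265. 217.] [array([523.8, -65.6]), np.float32(149.7), array([32.8, 71.6])] z 0.0129
KEY [278. 271.] [array([431.9, 146.4]), np.float32(-50.6), array([27.3, 71.1])] z 0.0127
inbin 74 [ 0.63262176 -0.17876039  0.03022805] 0.04283568467391308
at [ 0.5128 -0.1891  0.0533] yaw 102.4 -> turn -0.02 shift [-0.02 -0.02  1.03] norm 0.0 j6 -0.69 gap 0.599 tilt [0.    0.001] t 28.9
```

Call:
{"method": "play_rows", "body": {"moves": [[0,0,0.5,0,0,0,0.6],[0,0,0.3,0,0,0,0.6],[0,0,0.23,0,0,0,0.6],[0,0,0,0,0,0,0.6],[0,0,0,0,0,0,0.05],[0,0,0,0,0,0,0.05],[0,0,0,0,0,0,0.05],[0,0,0,0,0,0,0.05],[0,0,0,0,0,0,0.05]]}}

```text
clock: 30.05
tcp_pos: [0.5123, -0.1889, 0.001]
tool_rot: [0.626, 0.78, 0.0, 0.001]
ft_force: [-0.8, 0.7, 5.8]
finger_gap: 0.27
gripper_force: 39.8
```

Call:
{"method": "play_rows", "body": {"moves": [[0,0,-0.5,0,0,0,0.05],[0,0,-0.9,0,0,0,0.05],[0,0,-0.9,0,0,0,0.05],[0,0,0,0,0,0,0.05],[0,0,0,0,0,0,0.05]]}}

```text
clock: 30.68
tcp_pos: [0.5117, -0.1886, 0.1149]
tool_rot: [0.626, 0.78, -0.0, -0.0]
ft_force: [-0.4, -0.7, -0.5]
finger_gap: 0.264
gripper_force: 39.4
```

```bash
python3 -c "
from plan import plan
plan(.660,.010,.12)"
```

```text
at [ 0.5117 -0.1886  0.1149] yaw 102.5 -> turn 0.0 shift [ 3.24  3.75 -0.1 ] norm 5.0 j6 -0.69 gap 0.264 tilt [-0. -0.] t 30.7
```

Call:
{"method": "play_rows", "body": {"moves": [[0.6,0.64,0,0,0,0,0.05],[0.6,0.64,0,0,0,0,0.05],[0.6,0.64,0,0,0,0,0.05],[0.6,0.64,0,0,0,0,0.05],[0.6,0.64,0,0,0,0,0.05],[0.6,0.64,0,0,0,0,0.05],[0,0,0.8,0,0,0,0.05],[0,0,0.8,0,0,0,0.05],[0,0,0,0,0,0,0.05]]}}

```text
clock: 31.8
tcp_pos: [0.6583, 0.0287, 0.0311]
tool_rot: [0.626, 0.78, -0.002, -0.003]
ft_force: [-0.2, 0.1, -0.9]
finger_gap: 0.267
gripper_force: 39.4
```

```bash
python3 -c "
from plan import plan
plan(.660,.028,.02)"
```

```text
at [0.6583 0.0287 0.0311] yaw 102.5 -> turn 0.0 shift [-0.02  0.03  0.22] norm 0.0 j6 -0.27 gap 0.267 tilt [-0.002 -0.003] t 31.8
```

Call:
{"method": "play_rows", "body": {"moves": [[0,0,0.2,0,0,0,0.05],[0,0,0,0,0,0,0.45],[0,0,0,0,0,0,0.45],[0,0,0,0,0,0,0.45],[0,0,-0.6,0,0,0,0.45],[0,0,-0.9,0,0,0,0.45],[0,0,-0.8,0,0,0,0.45]]}}

```text
clock: 32.67
tcp_pos: [0.6606, 0.0285, 0.1422]
tool_rot: [0.626, 0.78, 0.0, 0.0]
ft_force: [0.4, 0.0, -0.1]
finger_gap: 0.452
gripper_force: 0.0
```

Call:
{"method": "play_rows", "body": {"moves": [[0,0,0,0,0,-0.95,0.6],[0,0,0,0,0,-0.95,0.6],[0,0,0,0,0,-0.95,0.6],[0,0,0,0,0,-0.95,0.6],[0,0,0,0,0,-0.95,0.6],[0,0,0,0,0,-0.95,0.6],[0,0,0,0,0,0,0.6]]}}

```text
clock: 33.55
tcp_pos: [0.6606, 0.0285, 0.1407]
tool_rot: [0.247, 0.969, 0.0, 0.0]
ft_force: [-0.3, 0.5, -0.6]
finger_gap: 0.596
gripper_force: 0.0
```

```bash
python3 -c "
from ms import *
from plan import plan
s=shot('side');parts(s);print();parts(shot('top'))
plan(.5235,-.0665,.05,152)"
```

```text
PAD [295. 161.] [array([ 473. , -340.3]), np.float32(-0.9), array([ 52.7, 133.2])] z 0.0181
TALL [300. 198.] all [ 0.4291 -0.1228  0.0348] top [ 0.4291 -0.1228  0.0349] z 0.0382 158 toprect ((429.38323974609375, -125.74685668945312), (45.78899002075195, 49.605106353759766), 3.4832732677459717)
KEY [265. 217.] [array([523.8, -65.6]), np.float32(149.7), array([32.8, 71.6])] z 0.0129
KEY [278. 271.] [array([431.8, 146.2]), np.float32(-49.7), array([27.5, 70.9])] z 0.013

PAD [413. 213.] [array([ 472.9, -343.5]), np.float32(0.7), array([133.1,  32.9])] z 0.0174
TALL [332. 228.] all [ 0.4293 -0.1237  0.0327] top [ 0.4286 -0.1235  0.0337] z 0.0379 216 toprect ((429.4780578613281, -124.12684631347656), (45.45411682128906, 45.94221878051758), 89.35749816894531)
at [0.6606 0.0285 0.1406] yaw 151.3 -> turn -0.08 shift [ 1.53 -2.96  1.81] norm 3.3 j6 -1.13 gap 0.6 tilt [0. 0.] t 33.6
```

Call:
{"method": "play_rows", "body": {"moves": [[0.38,-0.74,0,0,0,-0.08,0.6],[0.38,-0.74,0,0,0,0,0.6],[0.38,-0.74,0,0,0,0,0.6],[0.38,-0.74,0,0,0,0,0.6],[0,0,0.9,0,0,0,0.6],[0,0,0.9,0,0,0,0.6],[0,0,0,0,0,0,0.6],[0,0,0,0,0,0,0.6]]}}

```text
clock: 34.65
tcp_pos: [0.5246, -0.0666, 0.0515]
tool_rot: [0.241, 0.971, -0.0, 0.001]
ft_force: [0.2, 0.8, -0.4]
finger_gap: 0.6
gripper_force: 0.0
```

```bash
python3 -c "
from ms import *
from plan import plan
s=shot('side');parts(s)
plan(.5235,-.0665,.002,152)"
```

```text
TALL [301. 198.] all [ 0.4288 -0.123   0.0347] top [ 0.4287 -0.1231  0.0348] z 0.0371 160 toprect ((428.27154541015625, -122.84413146972656), (45.452693939208984, 46.949806213378906), 24.0650577545166)
KEY [265. 217.] [array([523.8, -65.6]), np.float32(149.7), array([32.8, 71.6])] z 0.0129
KEY [278. 271.] [array([431.8, 146.2]), np.float32(-49.7), array([27.5, 70.9])] z 0.0127
at [ 0.5248 -0.0666  0.0519] yaw 152.1 -> turn 0.02 shift [ 0.02 -0.01  1.  ] norm 0.0 j6 -1.34 gap 0.599 tilt [-0.     0.001] t 34.7
```

Call:
{"method": "play_rows", "body": {"moves": [[0.02,0,0.5,0,0,0,0.6],[0,0,0.3,0,0,0,0.6],[0,0,0.2,0,0,0,0.6],[0,0,0,0,0,0,0.6],[0,0,0,0,0,0,0.05],[0,0,0,0,0,0,0.05],[0,0,0,0,0,0,0.05],[0,0,0,0,0,0,0.05],[0,0,0,0,0,0,0.05]]}}

```text
clock: 35.83
tcp_pos: [0.5234, -0.0661, 0.001]
tool_rot: [0.241, 0.971, -0.0, 0.001]
ft_force: [-0.9, 0.8, 6.9]
finger_gap: 0.269
gripper_force: 39.8
```

Call:
{"method": "play_rows", "body": {"moves": [[0,0,-0.5,0,0,0,0.05],[0,0,-0.9,0,0,0,0.05],[0,0,-0.9,0,0,0,0.05],[0,0,0,0,0,0,0.05],[0,0,0,0,0,0,0.05]]}}

```text
clock: 36.45
tcp_pos: [0.5228, -0.066, 0.1149]
tool_rot: [0.241, 0.971, -0.0, -0.0]
ft_force: [-0.1, -0.3, -0.1]
finger_gap: 0.266
gripper_force: 39.4
```

```bash
python3 -c "
from plan import plan
plan(.675,.005,.12)"
```

```text
at [ 0.5228 -0.066   0.1149] yaw 152.2 -> turn 0.0 shift [-2.03  2.68 -0.1 ] norm 3.4 j6 -1.34 gap 0.266 tilt [-0. -0.] t 36.4
```

Call:
{"method": "play_rows", "body": {"moves": [[-0.5,0.67,0,0,0,0,0.05],[-0.5,0.67,0,0,0,0,0.05],[-0.5,0.67,0,0,0,0,0.05],[-0.52,0.67,0,0,0,0,0.05],[0,0,0,0,0,0,0.05],[0,0,0.8,0,0,0,0.05],[0,0,0.8,0,0,0,0.05],[0,0,0,0,0,0,0.05]]}}

```text
clock: 37.45
tcp_pos: [0.6723, 0.0051, 0.0315]
tool_rot: [0.241, 0.971, -0.001, -0.004]
ft_force: [-0.8, -0.5, 1.3]
finger_gap: 0.267
gripper_force: 39.4
```

```bash
python3 -c "
from plan import plan
plan(.675,.005,.027)"
```

```text
at [0.6723 0.0051 0.0315] yaw 152.1 -> turn 0.0 shift [-0.05  0.02  0.09] norm 0.1 j6 -1.17 gap 0.267 tilt [-0.001 -0.004] t 37.4
```

Call:
{"method": "play_rows", "body": {"moves": [[0,0,0.06,0,0,0,0.05],[0,0,0,0,0,0,0.45],[0,0,0,0,0,0,0.45],[0,0,0,0,0,0,0.45],[0,0,-0.6,0,0,0,0.45],[0,0,-0.9,0,0,0,0.45],[0,0,-0.9,0,0,0,0.45],[0,0,0,0,0,0.95,0.6],[0,0,0,0,0,0.95,0.6],[0,0,0,0,0,0,0.6]]}}

```text
clock: 38.7
tcp_pos: [0.6749, 0.0053, 0.1527]
tool_rot: [0.375, 0.927, 0.0, 0.0]
ft_force: [0.7, 0.5, -0.6]
finger_gap: 0.6
gripper_force: 0.0
```

```bash
python3 -c "
from ms import *
from plan import plan
s=shot('side');parts(s);print();parts(shot('top'))
plan(.4322,.1455,.05,135)"
```

```text
PAD [295. 161.] [array([ 473.1, -340.6]), np.float32(-0.9), array([ 53.3, 132.9])] z 0.0184
TALL [301. 198.] all [ 0.4291 -0.1232  0.0347] top [ 0.4292 -0.123   0.0347] z 0.0379 157 toprect ((429.1045227050781, -123.25381469726562), (43.77772521972656, 48.24790573120117), 33.150787353515625)
KEY [278. 271.] [array([431.8, 146.2]), np.float32(-49.7), array([27.5, 70.9])] z 0.0129

PAD [413. 213.] [array([ 473.2, -343.2]), np.float32(-0.5), array([ 30.3, 133.2])] z 0.0175
TALL [332. 227.] all [ 0.4297 -0.1237  0.0327] top [ 0.4291 -0.124   0.0336] z 0.0379 230 toprect ((429.58221435546875, -124.07786560058594), (45.735198974609375, 45.3382568359375), 0.5131328105926514)
at [0.6749 0.0053 0.1524] yaw 136.0 -> turn 0.12 shift [ 5.42 -1.45  2.05] norm 5.6 j6 -0.89 gap 0.606 tilt [-0.  0.] t 38.8
```

Call:
{"method": "play_rows", "body": {"moves": [[0,0,0,0,0,0.12,0.6],[0.9,-0.24,0,0,0,0,0.6],[0.9,-0.24,0,0,0,0,0.6],[0.9,-0.24,0,0,0,0,0.6],[0.9,-0.24,0,0,0,0,0.6],[0.9,-0.24,0,0,0,0,0.6],[0.92,-0.25,0,0,0,0,0.6],[0,0,0.9,0,0,0,0.6],[0,0,0.9,0,0,0,0.6],[0,0,0,0,0,0,0.6]]}}

```text
clock: 40.05
tcp_pos: [0.4314, 0.1463, 0.0605]
tool_rot: [0.384, 0.923, -0.001, -0.002]
ft_force: [-0.6, -1.0, 0.2]
finger_gap: 0.598
gripper_force: 0.0
```

```bash
python3 -c "
from ms import *
from plan import plan
s=shot('side');parts(s)
plan(.4322,.1455,.002,135)"
```

```text
at [0.4323 0.1464 0.062 ] yaw 134.8 -> turn -0.02 shift [-0.01 -0.01  1.2 ] norm 0.0 j6 -0.6 gap 0.598 tilt [-0.001 -0.001] t 40.1
```

```bash
python3 -c "
from h import *
f=shot('side')['frame'][150:340,140:400,::-1];cv2.imwrite('pics/k7.png',cv2.resize(f,None,fx=2.5,fy=2.5))"
```

```text
(no output)
```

View pics/k7.png

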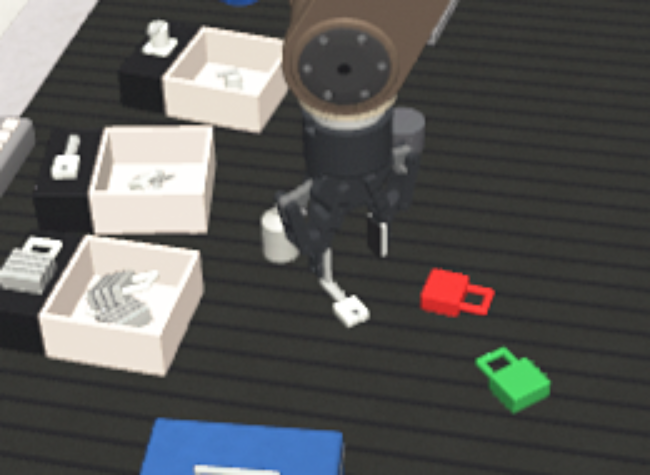

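The key is still in place (crop 350,310); a finger just overlaps its blade in this view. The lock, two keys and two padlocks are in their bins. I'll descend and grasp it.

Call:
{"method": "play_rows", "body": {"moves": [[0,0,0.5,0,0,0,0.6],[0,0,0.4,0,0,0,0.6],[0,0,0.22,0,0,0,0.6],[0,0,0,0,0,0,0.6],[0,0,0,0,0,0,0.6]]}}

```text
clock: 40.78
tcp_pos: [0.433, 0.1465, 0.0072]
tool_rot: [0.384, 0.923, 0.0, 0.001]
ft_force: [0.2, -0.2, 0.6]
finger_gap: 0.601
gripper_force: 0.0
```

Call:
{"method": "play_rows", "body": {"moves": [[0,0,0,0,0,0,0.05],[0,0,0,0,0,0,0.05],[0,0,0,0,0,0,0.05],[0,0,0,0,0,0,0.05],[0,0,0,0,0,0,0.05],[0,0,-0.5,0,0,0,0.05],[0,0,-0.9,0,0,0,0.05],[0,0,-0.9,0,0,0,0.05],[0,0,0,0,0,0,0.05],[0,0,0,0,0,0,0.05]]}}

```text
clock: 42.02
tcp_pos: [0.4323, 0.1464, 0.121]
tool_rot: [0.384, 0.923, -0.0, -0.0]
ft_force: [-0.9, -1.0, -0.4]
finger_gap: 0.26
gripper_force: 39.3
```

```bash
python3 -c "
from plan import plan
plan(.65,.025,.12)"
```

```text
at [0.4323 0.1464 0.121 ] yaw 134.8 -> turn 0.0 shift [-4.79  1.38  0.02] norm 5.0 j6 -0.6 gap 0.26 tilt [-0. -0.] t 42.0
```

Call:
{"method": "play_rows", "body": {"moves": [[-0.8,0.23,0,0,0,0,0.05],[-0.8,0.23,0,0,0,0,0.05],[-0.8,0.23,0,0,0,0,0.05],[-0.8,0.23,0,0,0,0,0.05],[-0.8,0.23,0,0,0,0,0.05],[-0.79,0.23,0,0,0,0,0.05],[0,0,0,0,0,0,0.05],[0,0,0.8,0,0,0,0.05],[0,0,0.8,0,0,0,0.05],[0,0,0,0,0,0,0.05]]}}

```text
clock: 43.28
tcp_pos: [0.6477, 0.0257, 0.0376]
tool_rot: [0.384, 0.923, -0.001, -0.004]
ft_force: [-0.2, 0.5, 0.3]
finger_gap: 0.258
gripper_force: 39.4
```

Call:
{"method": "play_rows", "body": {"moves": [[0,0,0,0,0,0,0.05],[0,0,0,0,0,0,0.45],[0,0,0,0,0,0,0.45],[0,0,0,0,0,0,0.45],[0,0,-0.6,0,0,0,0.45],[0,0,-0.9,0,0,0,0.45],[0,0,-0.9,0,0,0,0.45],[0,0,-0.9,0,0,0,0.45],[0,0,0,0,0,0,0.45]]}}

```text
clock: 44.4
tcp_pos: [0.6515, 0.0251, 0.2103]
tool_rot: [0.384, 0.923, 0.001, 0.003]
ft_force: [-0.1, -0.0, -0.1]
finger_gap: 0.447
gripper_force: 0.0
```

```bash
python3 -c "
from plan import *
from ms import parts
plan(.55,-.3,.2)
s=shot('side','s8');parts(s)
cv2.imwrite('pics/k8.png',cv2.resize(s['frame'][90:390,100:400,::-1],None,fx=2,fy=2))"
```

```text
at [0.6515 0.0251 0.2103] yaw 134.8 -> turn 0.0 shift [-3.18 -6.02  0.21] norm 6.8 j6 -0.84 gap 0.447 tilt [0.001 0.003] t 44.4
PAD [295. 161.] [array([ 472.9, -338.1]), np.float32(1.7), array([131.8,  52.5])] z 0.0179
TALL [301. 198.] all [ 0.4289 -0.123   0.0345] top [ 0.4289 -0.123   0.0345] z 0.0375 159 toprect ((429.23040771484375, -123.55573272705078), (45.270729064941406, 50.2539176940918), 8.734354972839355)
```

View pics/k8.png

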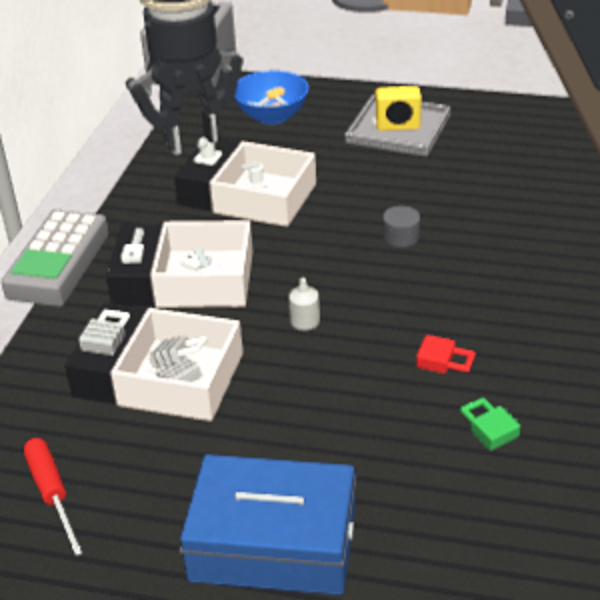

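Call:
{"method": "play_rows", "body": {"moves": [[-0.4,-0.75,0,0,0,0,0.45],[-0.4,-0.75,0,0,0,0,0.45],[-0.4,-0.75,0,0,0,0,0.45],[-0.4,-0.75,0,0,0,0,0.45],[-0.4,-0.75,0,0,0,0,0.45],[-0.4,-0.75,0,0,0,0,0.45],[-0.4,-0.75,0,0,0,0,0.45],[-0.4,-0.75,0,0,0,0,0.45],[0,0,0,0,0,0,0.45],[0,0,0,0,0,0,0.45]]}}

```text
clock: 45.7
tcp_pos: [0.5499, -0.2992, 0.2053]
tool_rot: [0.384, 0.923, 0.0, -0.001]
ft_force: [-0.4, -0.9, -0.5]
finger_gap: 0.456
gripper_force: 0.0
```

```bash
python3 -c "
from h import *
s=shot('top','t9');cv2.imwrite('pics/k9.png',cv2.resize(s['frame'][90:300,80:460,::-1],None,fx=2.1,fy=2.1))"
```

```text
(no output)
```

View pics/k9.png

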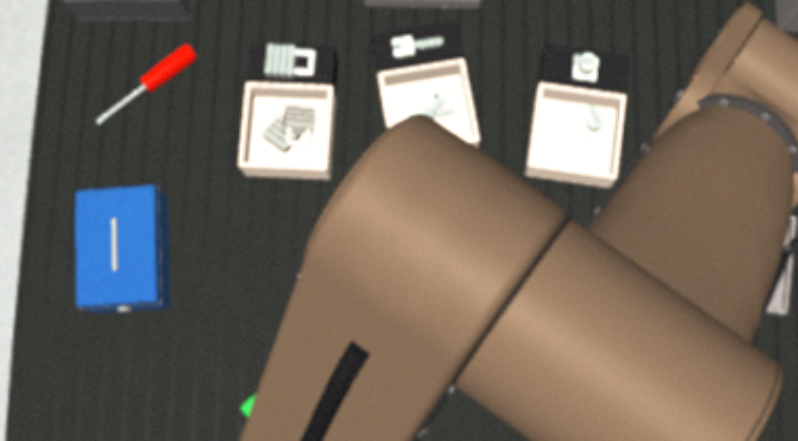

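The top view shows the two padlocks (290,125), the key pile (437,108) and the lock (595,118) inside their bins, and the arm is clear.

```bash
python3 -c "
from bench import env
print(env.hand_in())"
```

```text
the job is handed in; nothing more can be done
None
```

I moved the tape measure to the tray first, then sorted the three keys, one mailbox lock and two padlocks (all I could find) into their bins, and handed the job in at about 46 s; no verdict came back.

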